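Lock the stop nut of the dough press

TASK

The dough press on the worktable has its height already set by the lower, wide hex nut on the threaded spindle. Wind the upper lock nut down by its crank handle (clockwise from above) until it meets the lower nut, then tighten it firmly against it so that it stays locked, but without turning the lower nut and losing the setting. Leave the things round the press alone.

Things in the scene. Friction and masses are not known exactly. Their poses are not given: they have to be found in the camera images.
- press: small metal dough press, fixed to the table: a square 140 mm base plate 12 mm thick, a round platen (120 mm across, top at 50 mm) and an upright threaded spindle (16 mm thick, top at 108 mm) in the middle. Origin: centre of the base's underside, z up along the spindle
- stop_nut: the lower nut that sets the height: a wide dark hex nut, 46 mm across the flats, 16 mm high, lying on the platen. Origin: centre of its underside on the spindle axis; it sits at any angle. It is held by stiff thread friction and gives way at a torque of about 1.1 N m (22 N at the lock nut's handle)
- stop_mark (a point): mark on the top of the lower nut, 22 mm from the spindle axis; shows whether that nut has been turned
- lock_nut: the upper nut: a bright hex nut, 32 mm across the flats and 18 mm high, with a flat crank arm (16 mm wide, its top level with the nut's top) that reaches out along the nut's x axis and carries an upright handle. Origin: centre of the nut's underside on the spindle axis. Right-hand thread, fine pitch, 1 mm a turn, clockwise from above goes down; it starts about 0.8 to 1.8 turns above where it touches
- handle (a point): the middle of the black crank handle on the lock nut, the point to grip: an upright round handle 14 mm thick and 38 mm tall that spins freely about its own axis, 50 mm from the spindle axis; the point is 24 mm above the top of the crank arm and 42.5 mm above the underside of the lock nut
- ring_cutter: bystander: open steel ring, 64 mm across and 34 mm high; origin at the centre of its underside
- small_bowl: bystander: steel bowl, 133 mm across and 46 mm high; origin at the centre of its underside
- timer: bystander: white kitchen timer, 36x66x62 mm, standing; origin at the centre of its underside
- cup: bystander: steel measuring cup with a straight handle, 66x154x54 mm; origin at the centre of its underside
- washer_top (a point): top face of the 2 mm spring washer on the lower nut, on the spindle axis, 18 mm above that nut's underside: here the lock nut lands, at an angle that must be felt. Above it the lock nut runs freely (1 N at its handle). Squeezing the washer takes 9 N at the handle, rising to 15 N over 0.25 rad, then a hard stop; tight is 0.10 rad or more past first touch (11.5 N); it stays when let go
- washer_tab (a point): tip of the small tab on the rim of the 2 mm spring washer, 21 mm from the spindle axis, at the lower nut's +y side at first. The washer stays still on the lower nut until the lock nut grips it; then it is dragged round clockwise with the lock nut, towards the lower nut's +x, and shows how far it has been tightened
Not all that is in view belongs to the job. There is more than one size of the press; the job needs the largest.

How it is judged:
By the outcome, as a careful person would: the job done as asked, in the order asked, and still so for the second after the job is handed in, with the robot touching nothing.
It also fails if it takes over 64 s, if anything falls off the work surface, if the arm or the gripper's body presses on something with over 40 N, if the wrist force passes 120 N, or if a joint passes its speed limit or range.

ROBOT

A 7-joint arm with a two-finger parallel gripper is mounted at the origin on a cart in front of the work surface, level with it; the furniture and walls round the work are solid. World frame = base frame: x ahead of the robot, y to its left, z up, the work surface at z = 0. Lengths are in m, angles in rad, forces in N, time in s.
With the tool pointing down it reaches from about 0.35 to 0.9 m from the base axis. Payload 19.9 kg.
Tool frame: the origin (TCP) lies on the front face of the gripper's body, between the roots of the fingers; the fingertips stand 97 mm ahead of it and the grasp point (between the pads) lies 78 mm ahead of it (r.tip_extent is the distance from the TCP to the fingertips, in m); z points along the fingers, y is the line along which they close (so a half turn about z gives the same grasp; the last joint's range is limited). The gripper opens to 94 mm and grips with 3 to 60 N. Pads are 16 mm wide; open, the fingers measure 119 mm over their backs; the gripper's body (75 mm by 177 mm) begins 78 mm behind the grasp point.
Start: joints at [1.242, 0.417, -0.01, 1.614, 0.005, 1.111, -0.053], TCP at [0.177, -0.599, 0.303] pointing down, gripper open.
Joint ranges: [-2.81, 2.81], [-0.39, 2.02], [-1.27, 1.25], [0.06, 2.57], [-1.19, 4.33], [0.19, 2], [-2.82, 2.82]. Speed limits (rad/s): [1.89, 1.89, 2.39, 2.39, 3.01, 3.01, 3.01].

INTERFACE

Orientations are given as a 3x3 rotation matrix whose columns are the frame's x, y, z axes.
In Python, from station import status, viewer, workorder, r gives the robot as it stands.
- The arm moves only by the shell command python3 -m inch 'ROWS' [FORCE]. ROWS is JSON, a list of rows, each a list of 7 numbers: the closure, from -1 (fully open) to 1 (shut), then the shift along the tool's x, y, z in mm, then the turn, a rotation vector about the tool's x, y, z in degrees. A call has 1 to 20 rows; each row shifts and turns the commanded pose from where the row before left it, along the tool's axes as they then stand; what a row does not reach is not made up. A row lasts 1/10 s, in which the tool goes at most 50 mm and 8.59 degrees, less where a joint would pass 70% of its speed; a pose out of reach is approached as far as the arm can. A call with a gripper value outside its range is refused whole. The fingers move at their own pace and stop on an object; FORCE is the grip in N (left out, the last holds). Time passes only in rows, so rows that do not move let the fingers close. It gives the time, the measured TCP pose, the force, the opening and the grip force at its end, in the units of the state.
- status.read_state(): the state, without advancing time (a new reading comes with each control period).
- viewer.read_camera(name): name is "side" or "top" or "wrist"; returns (picture, depth): 420x560x3 uint8, red, green, blue; 420x560 float32, m along the optical axis (not along the pixel's ray), 0 where there is no reading.
- viewer.camera_model(name): a dict with "fx", "fy", "cx", "cy" (pixels), "origin" and "orientation" of the camera in the world; the wrist camera has in their place "mount" (4x4, takes a point from camera to tool coordinates, whose origin is the TCP and whose axes are the flange's). Camera axes: x right, y up, looking along -z (the intrinsics and any distortion apply to the point x, -y, -z); pixel columns grow to the right and rows downward; lengths in m; the calibration is good to about 2 mm. A picture is of the moment at which its call begins: read the wrist's pose just before it. camera_model takes no time and is no camera call.
- workorder.job_done(): hands the job in; it is judged then, once.
Trained networks look in the newest picture that a camera, given by its name, has taken for a name from the list of things; names that differ only in an ending like _2 or _b are one class to them, and where a whole thing is asked for, a point or a joint stands for the part that bears it (a point fixed in the world has none). Each returns a list of dicts, best first, with "confidence" (0 to 1); they miss things now and then, are a little off and sometimes report something else, mostly with a low value. They report only what shows in the picture. A call takes as long as a camera call. They do not tell look-alikes from the thing itself.
- viewer.spot_in(name, camera): "centre" ([x, y, z] in m, in world coordinates, good to about 4 mm: the middle of the surface that is visible of it).
- viewer.trace(name, camera): "mask" (420x560 bool, what is visible of it).
The state is a dict: "time": time; "joint_positions": joint angles; "qd": joint speeds; "joint_efforts": joint torques, N m; "tcp_pos": TCP position; "eef_rot": TCP orientation; "ft_force": force on the tool from outside, world axes, zero at the start; "wrist_torque": the same for the moment, N m; "gripper_width": finger opening in m; "gripper_force": force on a finger pad.
Only numpy, scipy, OpenCV 4.12 (cv2) and the standard library are available. Lean on these libraries where they do the work, as an engineer would, in place of code of your own. Each camera call takes 0.05 s, during which the arm holds its last target. There are 200 camera calls.

## Working session

There is one attempt and no reset: what is moved stays moved. The work goes in short steps, Python scripts to look and compute and a shell command to move; the robot and the scene stay as the last step left them, time stands still between calls to the robot, and variables do not carry over. Pictures are saved under pics/ and viewed, at most 10 in all, crops included, and the job is handed in when it is done.

```bash
mkdir -p pics
cat > h.py <<'E'
import numpy as np,cv2
from station import status,viewer,workorder,r
def snap(c,f):
    p,d=viewer.read_camera(c); cv2.imwrite('pics/'+f,p[:,:,::-1]); return p,d
def spots(names,c):
    for n in names:
        print(c,n,[(np.round(o['centre'],3).tolist(),round(o['confidence'],2)) for o in viewer.spot_in(n,c)])
E
python3 - <<'E'
from h import *
a,_=snap('top','t0.png'); b,_=snap('side','s0.png')
N=['press','stop_nut','stop_mark','lock_nut','handle','washer_tab']
spots(N+['ring_cutter','small_bowl','timer','cup'],'top'); spots(N,'side')
s=status.read_state(); print(s['time'],s['tcp_pos'],s['eef_rot'],s['ft_force'])
cv2.imwrite('pics/both0.png',cv2.resize(np.hstack([a,b]),(800,300))[:,:,::-1])
E
```

```text
top press [([0.566, 0.025, 0.048], 0.66), ([0.76, 0.094, 0.038], 0.64), ([0.397, 0.178, 0.039], 0.59)]
top stop_nut [([0.561, 0.016, 0.083], 0.86), ([0.769, 0.082, 0.066], 0.81), ([0.402, 0.175, 0.066], 0.58)]
top stop_mark [([0.562, 0.016, 0.09], 0.85), ([0.77, 0.09, 0.068], 0.8), ([0.403, 0.178, 0.065], 0.65)]
top lock_nut [([0.555, 0.013, 0.088], 0.87), ([0.411, 0.176, 0.062], 0.7), ([0.645, 0.398, 0.018], 0.61), ([0.778, 0.081, 0.07], 0.59)]
top handle [([0.555, 0.013, 0.088], 0.83), ([0.407, 0.175, 0.064], 0.7)]
top washer_tab [([0.56, 0.012, 0.088], 0.86), ([0.778, 0.089, 0.067], 0.67), ([0.405, 0.171, 0.064], 0.57)]
top ring_cutter [([0.496, 0.325, 0.026], 0.64)]
top small_bowl [([0.646, 0.402, 0.016], 0.78)]
top timer [([0.453, -0.267, 0.05], 0.57), ([0.567, 0.026, 0.047], 0.17)]
top cup [([0.601, -0.266, 0.017], 0.7)]
side press [([0.392, 0.206, 0.036], 0.93), ([0.757, 0.107, 0.035], 0.59), ([0.557, 0.048, 0.05], 0.57)]
side stop_nut [([0.402, 0.186, 0.065], 0.8), ([0.56, 0.034, 0.079], 0.79), ([0.765, 0.098, 0.059], 0.73)]
side stop_mark [([0.554, 0.038, 0.078], 0.74), ([0.403, 0.186, 0.058], 0.71), ([0.763, 0.1, 0.059], 0.49)]
side lock_nut [([0.554, 0.009, 0.086], 0.74), ([0.406, 0.169, 0.061], 0.48)]
side handle [([0.413, 0.172, 0.065], 0.61), ([0.555, 0.01, 0.087], 0.56), ([0.772, 0.091, 0.067], 0.56)]
side washer_tab [([0.554, 0.015, 0.089], 0.49), ([0.78, 0.096, 0.064], 0.44), ([0.408, 0.168, 0.066], 0.43)]
0.9 [ 0.17678654 -0.59946208  0.30261371] [[ 9.59156784e-01  2.82874992e-01 -4.45651487e-05]
 [ 2.82874995e-01 -9.59156781e-01  7.91719687e-05]
 [-2.03491945e-05 -8.85446971e-05 -9.99999996e-01]] [-0.21426257 -0.03887821 -0.51694825]
```

View pics/both0.png

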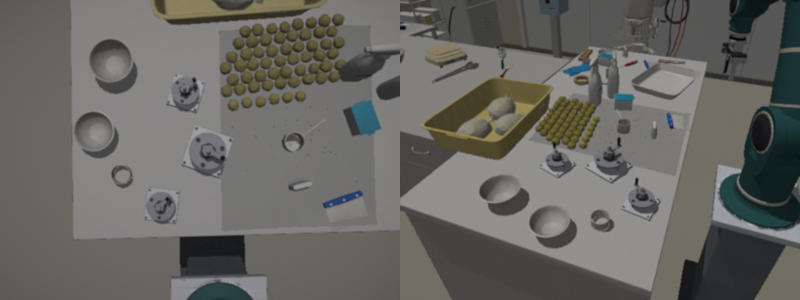

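```bash
cat >> h.py <<'E'
def cam(c):
    m=viewer.camera_model(c)
    if 'mount' in m:
        s=status.read_state(); M=np.array(m['mount']); R=np.array(s['eef_rot'])
        return m, R@M[:3,:3], R@M[:3,3]+np.array(s['tcp_pos'])
    return m,np.array(m['orientation']),np.array(m['origin'])
def cloud(d,k):
    m,R,o=k
    v,u=np.mgrid[:420,:560]; P=np.stack([(u-m['cx'])/m['fx']*d,-(v-m['cy'])/m['fy']*d,-d],-1)
    return P@R.T+o
E
python3 - <<'E'
from h import *
k=cam('top');print(k[0]); p,d=viewer.read_camera('top')
W=cloud(d,k); near=(np.hypot(W[...,0]-.562,W[...,1]-.022)<.1)&(d>0)
for z0,z1 in [(.04,.058),(.06,.075),(.08,.095),(.096,.112),(.112,.16)]:
    q=near&(W[...,2]>z0)&(W[...,2]<z1); print(z0,q.sum(),W[q].mean(0) if q.any() else '')
cv2.imwrite('pics/t1.png',cv2.resize(p[160:265,235:345],None,fx=5.5,fy=5.5,interpolation=2)[:,:,::-1])
print(viewer.camera_model('wrist'))
E
```

```text
{'fx': 452.95883599136175, 'fy': 452.95883599136175, 'cx': 283.88775220324544, 'cy': 210.27116135040006, 'origin': array([0.53451743, 0.04786225, 1.08484836]), 'orientation': array([[-0.02607354,  0.99903743, -0.03527574],
       [-0.99964904, -0.02589159,  0.005605  ],
       [ 0.00468626,  0.0354095 ,  0.9993619 ]])}
0.04 1654 [0.56959456 0.03108137 0.04993283]
0.06 159 [0.56912456 0.03134197 0.06633277]
0.08 249 [0.56073646 0.01455067 0.08689833]
0.096 47 [0.56720048 0.026005   0.10741962]
0.112 33 [ 0.54512119 -0.01509648  0.12402264]
{'fx': 350.0385342628529, 'fy': 350.0385342628529, 'cx': 282.5909119850089, 'cy': 204.14192317313453, 'mount': array([[ 7.62951019e-04,  9.70469321e-01,  2.41223372e-01,
         6.95546755e-02],
       [ 9.99999702e-01, -7.11514206e-04, -3.00336087e-04,
         9.50420763e-04],
       [-1.19833102e-04,  2.41223530e-01, -9.70469574e-01,
        -8.29042921e-02],
       [ 0.00000000e+00,  0.00000000e+00,  0.00000000e+00,
         1.00000000e+00]])}
```

View pics/t1.png

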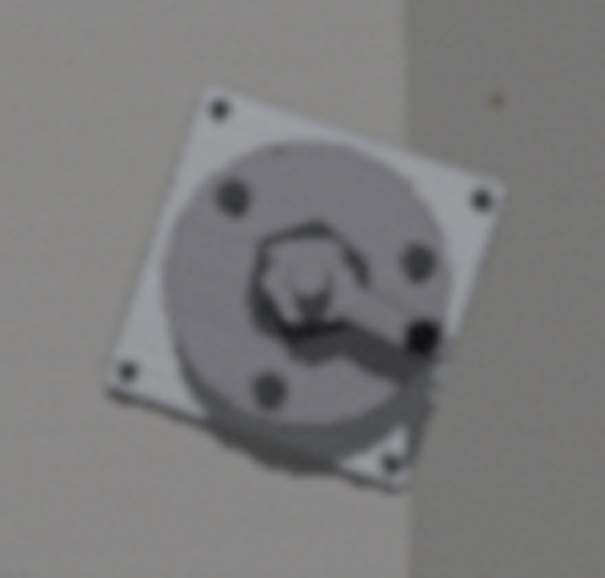

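```bash
python3 -m inch '[[-1,16,-14,0,0,0,0],[-1,32,-28,0,0,0,0],[-1,34,-30,0,0,0,0],[-1,34,-30,0,0,0,0],[-1,34,-30,0,0,0,0],[-1,34,-30,0,0,0,0],[-1,34,-30,0,0,0,0],[-1,34,-30,0,0,0,0],[-1,34,-30,0,0,0,0],[-1,34,-30,0,0,0,0],[-1,34,-30,0,0,0,0],[-0.5,34,-30,0,0,0,0],[0,34,-30,0,0,0,0],[0,34,-30,0,0,0,0],[0,34,-30,0,0,0,0],[0,28,-24,0,0,0,0],[0,0,0,0,0,0,0],[0,0,0,0,0,0,0]]' 20
python3 - <<'E'
from h import *
s=status.read_state(); print(s['time'],s['tcp_pos'],np.round(s['eef_rot'],3).tolist(),s['ft_force'],s['gripper_width'])
k=cam('wrist'); p,d=snap('wrist','w0.png'); W=cloud(d,k)
near=(np.hypot(W[...,0]-.562,W[...,1]-.022)<.075)&(d>0)
for z0,z1 in [(.04,.058),(.06,.075),(.08,.095),(.1,.112),(.118,.14)]:
    q=near&(W[...,2]>z0)&(W[...,2]<z1); print(z0,q.sum(),W[q].mean(0),np.median(W[q][:,2]))
spots(['handle','lock_nut','stop_mark','washer_tab','stop_nut'],'wrist')
E
```

```text
time: 2.75
tcp_pos: [0.5447, -0.015, 0.3024]
eef_rot: [[0.959, 0.284, -0.001], [0.284, -0.959, 0.0], [-0.0, -0.0, -1.0]]
ft_force: [-0.9, -0.8, -0.0]
gripper_width: 0.0475
gripper_force: 0.0
2.75 [ 0.54470897 -0.01503469  0.30239452] [[0.959, 0.284, -0.001], [0.284, -0.959, 0.0], [-0.0, -0.0, -1.0]] [-0.94251492 -0.83355364 -0.01355148] 0.04747603894406837
0.04 9421 [0.57398815 0.02745168 0.05109815] 0.050944291923180784
0.06 832 [0.57592556 0.02547875 0.06737859] 0.06728923718093538
0.08 1629 [0.56341075 0.01129868 0.08784797] 0.08792835428144863
0.1 377 [0.56728718 0.0188065  0.10841454] 0.10908999613733461
0.118 260 [ 0.5463542  -0.01868056  0.12518064] 0.12572609351227865
wrist handle [([0.561, 0.009, 0.09], 0.72), ([0.424, 0.161, 0.068], 0.71), ([0.563, 0.016, 0.087], 0.27)]
wrist lock_nut [([0.417, 0.158, 0.066], 0.88), ([0.558, 0.006, 0.091], 0.56), ([0.566, 0.009, 0.092], 0.36)]
wrist stop_mark [([0.409, 0.17, 0.066], 0.86), ([0.56, 0.017, 0.087], 0.79)]
wrist washer_tab [([0.561, 0.009, 0.087], 0.86), ([0.423, 0.163, 0.068], 0.71)]
wrist stop_nut [([0.566, 0.009, 0.089], 0.94), ([0.411, 0.17, 0.064], 0.63)]
```

View pics/w0.png

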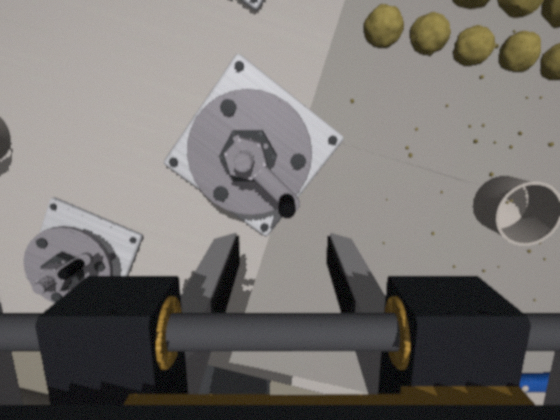

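Run:
```python
from h import *
for c in ['top','wrist']:
    k=cam(c); p,d=viewer.read_camera(c); W=cloud(d,k)
    for n,c0,z0,z1,rad in [('spin',(.568,.027),.104,.114,.013),('hand',(.546,-.017),.119,.135,.015)]:
        q=(np.hypot(W[...,0]-c0[0],W[...,1]-c0[1])<rad)&(d>0)&(W[...,2]>z0)&(W[...,2]<z1)
        P=W[q]; (a,b),rr=cv2.minEnclosingCircle(P[:,:2].astype(np.float32)); print(c,n,q.sum(),P.mean(0).round(4),P[:,2].max(),(a,b,rr))
    # base plate corners + platen via mask
    q=(np.hypot(W[...,0]-.568,W[...,1]-.027)<.11)&(d>0)&(W[...,2]>.0465)&(W[...,2]<.0545)
    (a,b),rr=cv2.minEnclosingCircle(W[q][:,:2].astype(np.float32)); print(c,'platen',a,b,rr)
```

```text
<stdin>:6: RuntimeWarning: Mean of empty slice.
  ret = um.true_divide(
Traceback (most recent call last):
ValueError: zero-size array to reduction operation maximum which has no identity
```

```bash
python3 -m inch '[[0,0,4,10,0,0,0],[0,0,0,25,0,0,0],[0,0,0,25,0,0,0],[0,0,0,10,0,0,0],[0,0,0,0,0,0,0]]'
```

```text
time: 3.6
tcp_pos: [0.5453, -0.0196, 0.2313]
eef_rot: [[0.959, 0.283, -0.002], [0.283, -0.959, 0.0], [-0.002, -0.001, -1.0]]
ft_force: [0.2, -0.0, 0.8]
gripper_width: 0.047
gripper_force: 0.0
```

Run:
```python
from h import *
for c in ['wrist']:
    k=cam(c); p,d=snap(c,'w1.png'); W=cloud(d,k)
    for n,c0,z0,z1,rad in [('spin',(.568,.027),.104,.114,.013),('hand',(.546,-.017),.119,.135,.015),('platen',(.568,.027),.0475,.0535,.1)]:
        q=(np.hypot(W[...,0]-c0[0],W[...,1]-c0[1])<rad)&(d>0)&(W[...,2]>z0)&(W[...,2]<z1)
        P=W[q]; 
        if len(P): print(c,n,q.sum(),P.mean(0).round(4),P[:,2].max(),cv2.minEnclosingCircle(P[:,:2].astype(np.float32)))
```

```text
wrist spin 564 [0.5698 0.0244 0.1089] 0.11204051430141398 ((0.5694231986999512, 0.024714788421988487), 0.007989570498466492)
wrist hand 460 [ 0.5467 -0.0187  0.1251] 0.12812452568404742 ((0.5454156398773193, -0.018976906314492226), 0.0069910818710923195)
wrist platen 13916 [0.5754 0.0274 0.0509] 0.05349999089716495 ((0.5692079663276672, 0.024686528369784355), 0.06003522872924805)
```

View pics/w1.png

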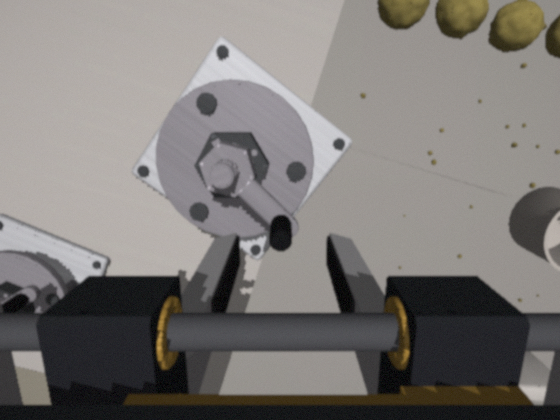

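```bash
cat > chk.py <<'E'
# reads state only: prints handle angle phi (deg, tool convention 16.4-theta), radius, tangential (clockwise) resistance; exit 1 if > argv limit
import sys,numpy as np
from station import status
s=status.read_state(); p=np.array(s['tcp_pos'])+.078*np.array(s['eef_rot'])[:,2]
v=p[:2]-[.5693,.0247]; th=np.arctan2(v[1],v[0]); ccw=np.array([-np.sin(th),np.cos(th)]); f=np.array(s['ft_force'])
F=f[:2]@ccw
print('t%.2f phi%.1f R%.1f z%.4f Ft%.1f Fr%.1f Fz%.1f g%.1f w%.1f'%(s['time'],(16.4-np.degrees(th))%360,1e3*np.hypot(*v),p[2],F,f[:2]@v/np.hypot(*v),f[2],s['gripper_force'],s['gripper_width']*1e3))
sys.exit(F>float(sys.argv[1]))
E
python3 -m inch '[[0,0,0,10,0,0,0],[0,0,0,16,0,0,0],[0,0,0,12,0,0,0],[0,0,0,3,0,0,0],[0.9,0,0,0,0,0,0],[0.9,0,0,0,0,0,0],[0.9,0,0,0,0,0,0],[0.9,0,0,0,0,0,0]]' 40; python3 chk.py 9
python3 -c "
import numpy as np
for st in (15,):
  for p in range(135,495,st): a,b=np.radians([p,p+st]); print(p%360,'%.1f,%.1f'%(50*(np.cos(b)-np.cos(a)),50*(np.sin(b)-np.sin(a))),end=' | ')"
```

```text
time: 4.45
tcp_pos: [0.546, -0.0194, 0.1921]
eef_rot: [[0.959, 0.283, 0.001], [0.283, -0.959, -0.0], [0.001, 0.0, -1.0]]
ft_force: [-0.0, 0.0, -0.2]
gripper_width: 0.0185
gripper_force: 0.0
t4.45 phi134.2 R49.9 z0.1141 Ft-0.0 Fr0.0 Fz-0.2 g0.0 w18.5
135 -7.9,-10.4 | 150 -5.0,-12.1 | 165 -1.7,-12.9 | 180 1.7,-12.9 | 195 5.0,-12.1 | 210 7.9,-10.4 | 225 10.4,-7.9 | 240 12.1,-5.0 | 255 12.9,-1.7 | 270 12.9,1.7 | 285 12.1,5.0 | 300 10.4,7.9 | 315 7.9,10.4 | 330 5.0,12.1 | 345 1.7,12.9 | 0 -1.7,12.9 | 15 -5.0,12.1 | 30 -7.9,10.4 | 45 -10.4,7.9 | 60 -12.1,5.0 | 75 -12.9,1.7 | 90 -12.9,-1.7 | 105 -12.1,-5.0 | 120 -10.4,-7.9 | False
```

```bash
python3 -m inch '[[1,0,0,1,0,0,0],[1,0,0,0,0,0,0],[1,0,0,0,0,0,0]]' 40 | grep grip; python3 chk.py 9
python3 -m inch '[[1,-7.9,-10.4,0,0,0,0],[1,-5,-12.1,0,0,0,0],[1,-1.7,-12.9,0,0,0,0],[1,0,0,0,0,0,0]]' >/dev/null; python3 chk.py 9
```

```text
gripper_width: 0.0131
gripper_force: 40.0
t4.75 phi134.0 R49.8 z0.1132 Ft-0.8 Fr1.1 Fz6.9 g40.0 w13.1
t5.15 phi181.3 R50.2 z0.1131 Ft0.2 Fr8.5 Fz11.3 g40.0 w13.0False
False
```

```bash
python3 -m inch '[[1,-0.5,0,-0.8,0,0,0],[1,0,0,0,0,0,0]]' >/dev/null; python3 chk.py 9
python3 -m inch '[[1,1.7,-12.9,0,0,0,0],[1,5,-12.1,0,0,0,0],[1,7.9,-10.4,0,0,0,0],[1,10.4,-7.9,0,0,0,0],[1,12.1,-5,0,0,0,0],[1,12.9,-1.7,0.1,0,0,0],[1,0,0,0,0,0,0]]' >/dev/null; python3 chk.py 9
```

```text
t5.35 phi179.8 R50.2 z0.1136 Ft-0.8 Fr2.0 Fz3.6 g40.0 w12.7
t6.05 phi271.5 R50.8 z0.1135 Ft-0.2 Fr6.2 Fz6.0 g40.0 w12.9False
False
```

```bash
python3 -m inch '[[1,12.9,1.2,-0.4,0,0,0],[1,12.1,5,0,0,0,0],[1,10.4,7.9,0,0,0,0],[1,7.9,10.4,0,0,0,0],[1,5,12.1,0,0,0,0],[1,1.7,12.9,0,0,0,0],[1,0,0,0,0,0,0]]' >/dev/null; python3 chk.py 9
python3 -m inch '[[1,-1.7,12.9,0,0,0,0],[1,-5,12.1,0,0,0,0],[1,-7.9,10.4,0,0,0,0],[1,0,0,0,0,0,0]]' >/dev/null; python3 chk.py 9
python3 -c "
import numpy as np
for p in range(0,360,10): a,b=np.radians([p,p+10]); print(p%360,'%.1f,%.1f'%(50*(np.cos(b)-np.cos(a)),50*(np.sin(b)-np.sin(a))),end=' | ')"
```

```text
t6.75 phi3.3 R49.7 z0.1135 Ft-1.5 Fr2.0 Fz0.5 g40.0 w13.4
t7.15 phi48.4 R49.5 z0.1132 Ft-0.6 Fr-2.7 Fz-1.7 g40.0 w13.2
0 -0.8,8.7 | 10 -2.3,8.4 | 20 -3.7,7.9 | 30 -5.0,7.1 | 40 -6.2,6.2 | 50 -7.1,5.0 | 60 -7.9,3.7 | 70 -8.4,2.3 | 80 -8.7,0.8 | 90 -8.7,-0.8 | 100 -8.4,-2.3 | 110 -7.9,-3.7 | 120 -7.1,-5.0 | 130 -6.2,-6.2 | 140 -5.0,-7.1 | 150 -3.7,-7.9 | 160 -2.3,-8.4 | 170 -0.8,-8.7 | 180 0.8,-8.7 | 190 2.3,-8.4 | 200 3.7,-7.9 | 210 5.0,-7.1 | 220 6.2,-6.2 | 230 7.1,-5.0 | 240 7.9,-3.7 | 250 8.4,-2.3 | 260 8.7,-0.8 | 270 8.7,0.8 | 280 8.4,2.3 | 290 7.9,3.7 | 300 7.1,5.0 | 310 6.2,6.2 | 320 5.0,7.1 | 330 3.7,7.9 | 340 2.3,8.4 | 350 0.8,8.7 | False
False
```

```bash
I="python3 -m inch"; c(){ python3 chk.py 5; }; o=/dev/null
$I '[[1,-6.7,5.6,0.1,0,0,0],[1,0,0,0,0,0,0]]' >$o; c &&
$I '[[1,-7.5,4.4,0,0,0,0],[1,0,0,0,0,0,0]]' >$o && c &&
$I '[[1,-8.2,3,0,0,0,0],[1,0,0,0,0,0,0]]' >$o && c &&
$I '[[1,-8.6,1.6,0.1,0,0,0],[1,0,0,0,0,0,0]]' >$o && c &&
$I '[[1,-8.7,0,0,0,0,0],[1,0,0,0,0,0,0]]' >$o && c &&
$I '[[1,-8.6,-1.6,0,0,0,0],[1,0,0,0,0,0,0]]' >$o && c &&
$I '[[1,-8.2,-3,0.1,0,0,0],[1,0,0,0,0,0,0]]' >$o && c &&
$I '[[1,-7.5,-4.4,0,0,0,0],[1,0,0,0,0,0,0]]' >$o && c &&
$I '[[1,-6.7,-5.6,0,0,0,0],[1,0,0,0,0,0,0]]' >$o && c &&
$I '[[1,-5.6,-6.7,0.1,0,0,0],[1,0,0,0,0,0,0]]' >$o && c &&
$I '[[1,-4.4,-7.5,0,0,0,0],[1,0,0,0,0,0,0]]' >$o && c &&
$I '[[1,-3,-8.2,0,0,0,0],[1,0,0,0,0,0,0]]' >$o && c
```

```text
t7.35 phi57.0 R49.4 z0.1133 Ft-0.5 Fr-4.5 Fz-2.7 g40.0 w13.0False
```

```bash
sed -i 's/sys.exit(F>float(sys.argv\[1\]))/sys.exit(int(F>float(sys.argv[1])))/' chk.py
I="python3 -m inch"; c(){ python3 chk.py 5; }; o=/dev/null
$I '[[1,-7.7,4,0.2,0,0,0],[1,0,0,0,0,0,0]]' >$o && c &&
$I '[[1,-8.2,3,0,0,0,0],[1,0,0,0,0,0,0]]' >$o && c &&
$I '[[1,-8.6,1.6,0.1,0,0,0],[1,0,0,0,0,0,0]]' >$o && c &&
$I '[[1,-8.7,0,0,0,0,0],[1,0,0,0,0,0,0]]' >$o && c &&
$I '[[1,-8.6,-1.6,0,0,0,0],[1,0,0,0,0,0,0]]' >$o && c &&
$I '[[1,-8.2,-3,0.1,0,0,0],[1,0,0,0,0,0,0]]' >$o && c &&
$I '[[1,-7.5,-4.4,0,0,0,0],[1,0,0,0,0,0,0]]' >$o && c &&
$I '[[1,-6.7,-5.6,0,0,0,0],[1,0,0,0,0,0,0]]' >$o && c &&
$I '[[1,-5.6,-6.7,0.1,0,0,0],[1,0,0,0,0,0,0]]' >$o && c
```

```text
t7.55 phi66.7 R49.3 z0.1133 Ft-0.1 Fr-4.2 Fz-2.9 g40.0 w13.1
t7.75 phi76.6 R49.3 z0.1133 Ft-1.6 Fr-4.7 Fz-3.2 g40.0 w13.1
t7.95 phi86.8 R49.3 z0.1132 Ft-0.3 Fr-4.8 Fz-3.9 g40.0 w13.2
t8.15 phi95.8 R49.2 z0.1135 Ft3.6 Fr-7.1 Fz-7.8 g40.0 w13.6
t8.35 phi104.8 R49.2 z0.1138 Ft9.5 Fr-7.5 Fz-12.0 g40.0 w13.1
```

```bash
python3 chk.py 99; python3 -c "
from h import *
p,d=snap('wrist','w2.png'); spots(['washer_tab','stop_mark'],'wrist')
cv2.imwrite('pics/w2c.png',cv2.resize(p[110:330,130:380],None,fx=2.7,fy=2.7,interpolation=2)[:,:,::-1])"; python3 chk.py 99
```

```text
t8.35 phi104.8 R49.2 z0.1138 Ft9.5 Fr-7.5 Fz-12.0 g40.0 w13.1
wrist washer_tab [([0.576, 0.008, 0.088], 0.93)]
wrist stop_mark [([0.578, 0.016, 0.086], 0.56), ([0.581, 0.005, 0.087], 0.28)]
t8.50 phi104.7 R49.2 z0.1137 Ft7.5 Fr-6.8 Fz-9.7 g40.0 w13.0
```

View pics/w2c.png

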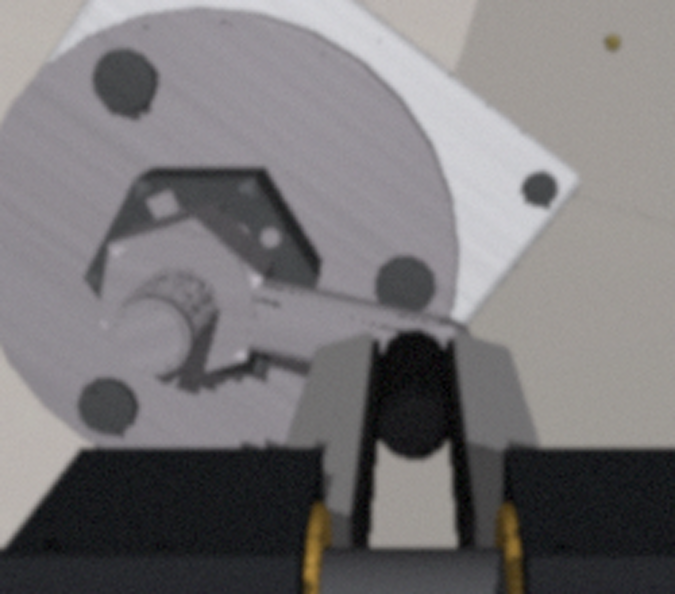

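```bash
cat >> h.py <<'E'
def ang(u,v,z,k):
    m,R,o=k; q=R@np.array([(u-m['cx'])/m['fx'],-(v-m['cy'])/m['fy'],-1]); P=o+q*(z-o[2])/q[2]
    w=P[:2]-[.5693,.0247]; return (16.4-np.degrees(np.arctan2(w[1],w[0])))%360, np.hypot(*w)*1e3
E
python3 - <<'E'
from h import *
k=cam('wrist'); print('tab',ang(190.4,185.9,.068,k),'mark',ang(230,198.1,.066,k))
p=cv2.imread('pics/w1.png')[120:230,170:310]; cv2.imwrite('pics/w1c.png',cv2.resize(p,None,fx=5,fy=5,interpolation=2))
E
```

```text
tab (np.float64(338.2089831054651), np.float64(18.369168160955507)) mark (np.float64(60.88475728586896), np.float64(18.77420991001862))
```

View pics/w1c.png

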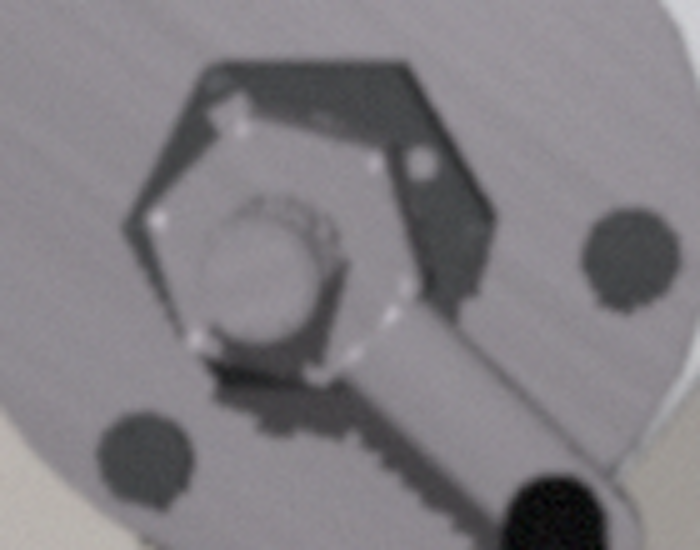

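```bash
I="python3 -m inch"; c(){ python3 chk.py 10.5; }; o=/dev/null
$I '[[1,0.1,-0.4,0.4,0,0,0],[1,0,0,0,0,0,0],[1,0,0,0,0,0,0]]' >$o && c &&
$I '[[1,-2.5,-0.7,0,0,0,0],[1,0,0,0,0,0,0],[1,0,0,0,0,0,0]]' >$o && c &&
$I '[[1,-2.4,-0.8,0,0,0,0],[1,0,0,0,0,0,0],[1,0,0,0,0,0,0]]' >$o && c
```

```text
t8.80 phi104.5 R49.2 z0.1135 Ft7.0 Fr-5.1 Fz-6.2 g40.0 w13.0
t9.10 phi106.7 R49.2 z0.1137 Ft11.1 Fr-4.9 Fz-9.7 g40.0 w12.9
```

```bash
I="python3 -m inch"; c(){ python3 chk.py 13; }; o=/dev/null
$I '[[1,-2.4,-0.8,0.3,0,0,0],[1,0,0,0,0,0,0],[1,0,0,0,0,0,0]]' >$o && c 
python3 -c "
from h import *
p,d=snap('wrist','w3.png'); spots(['washer_tab','stop_mark'],'wrist')
cv2.imwrite('pics/w3c.png',cv2.resize(p[110:330,130:380],None,fx=2.7,fy=2.7,interpolation=2)[:,:,::-1])"; python3 chk.py 99
```

```text
t9.40 phi109.3 R49.2 z0.1135 Ft12.9 Fr-5.4 Fz-8.9 g40.0 w13.4
wrist washer_tab [([0.576, 0.005, 0.088], 0.83)]
wrist stop_mark [([0.575, 0.011, 0.085], 0.83)]
t9.55 phi109.3 R49.2 z0.1135 Ft12.3 Fr-5.8 Fz-8.3 g40.0 w13.3
```

View pics/w3c.png

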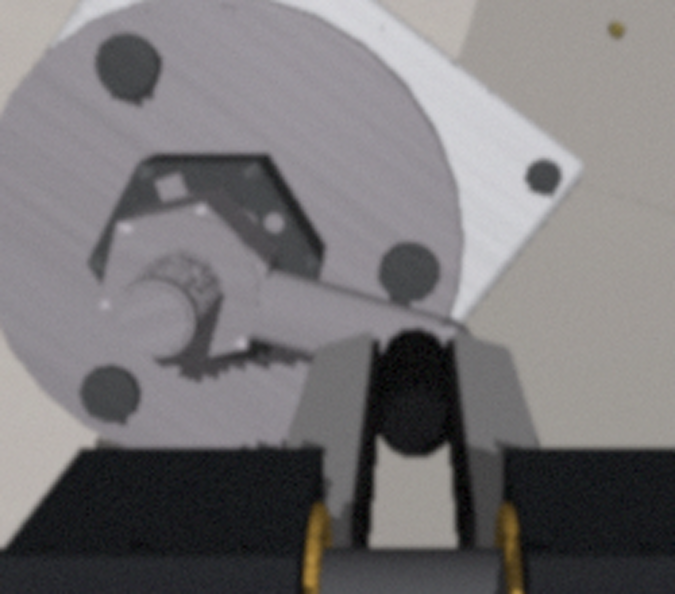

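```bash
I="python3 -m inch"; c(){ python3 chk.py 14.5; }; o=/dev/null
$I '[[1,-1.7,-0.7,0.2,0,0,0],[1,0,0,0,0,0,0],[1,0,0,0,0,0,0]]' >$o && c &&
$I '[[1,-1.6,-0.7,0.1,0,0,0],[1,0,0,0,0,0,0],[1,0,0,0,0,0,0]]' >$o && c
python3 -c "
from h import *
p,d=snap('wrist','w4.png')
cv2.imwrite('pics/w4c.png',cv2.resize(p[150:240,150:290],None,fx=5.4,fy=5.4,interpolation=2)[:,:,::-1])"; python3 chk.py 99
```

```text
t9.85 phi111.1 R49.3 z0.1135 Ft14.1 Fr-5.0 Fz-7.9 g40.0 w12.8
t10.15 phi112.7 R49.3 z0.1135 Ft16.1 Fr-4.9 Fz-7.9 g40.0 w13.1
t10.20 phi112.7 R49.3 z0.1135 Ft16.0 Fr-5.3 Fz-8.1 g40.0 w13.1
```

View pics/w4c.png

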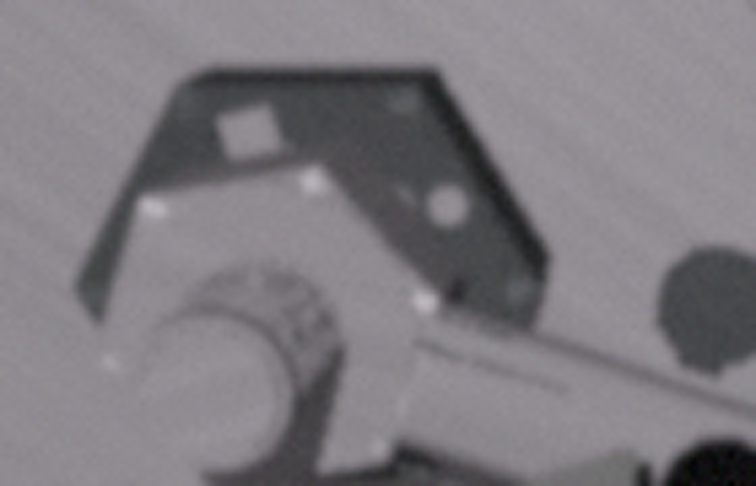

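```bash
cat > tab.py <<'E'
from h import *
def cen(img,u,v):
    g=cv2.cvtColor(img,cv2.COLOR_BGR2GRAY).astype(float); u0,v0=int(round(u)),int(round(v)); h=5
    w=g[v0-h:v0+h+1,u0-h:u0+h+1]; t=(w[h-1:h+2,h-1:h+2].max()+np.percentile(w,25))/2
    n,L=cv2.connectedComponents((w>t).astype(np.uint8)); l=L[h,h]; wt=np.where(L==l,w-t,0) if l else w*0
    y,x=np.mgrid[-h:h+1,-h:h+1]; return u0+(wt*x).sum()/wt.sum(), v0+(wt*y).sum()/wt.sum(), (L==l).sum()
m=viewer.camera_model('wrist'); M=np.array(m['mount'])
Rt=np.array(status.read_state()['eef_rot'])
def meas(f,tab,mk,tcpz,R):
    im=cv2.imread('pics/'+f); P=[]
    for (u,v),z in ((tab,.068),(mk,.066)):
        cu,cv_,n=cen(im,u,v); q=R@M[:3,:3]@np.array([(cu-m['cx'])/m['fx'],-(cv_-m['cy'])/m['fy'],-1]); o=R@M[:3,3]+[0,0,tcpz]
        P.append((o+q*(z-o[2])/q[2])[:2]); print(f,'%.1f %.1f n%d'%(cu,cv_,n),end=' ')
    print('chord %.2f mm'%(1e3*np.hypot(*(P[0]-P[1]))),np.degrees(np.arctan2(*(P[1]-P[0])[::-1])).round(1))
c,s=.959,.283; R0=np.array([[c,s,0],[s,-c,0],[0,0,-1.]])
meas('w0.png',(238,133),(263,140),.3024,R0) if 0 else None
meas('w1.png',(170+228/5,120+108/5),(170+422/5,120+162/5),.2313,R0)
meas('w2.png',(190.4,185.9),(230,198.1),.1915,R0)
meas('w3.png',(130+172/2.7,110+188/2.7),(130+274/2.7,110+222/2.7),.1915,R0)
meas('w4.png',(150+250/5.4,150+130/5.4),(150+447/5.4,150+205/5.4),.1915,R0)
s=status.read_state(); print(s['tcp_pos'],s['eef_rot'],s['ft_force'],s['wrist_torque'])
E
python3 tab.py
```

```text
w1.png 217.2 144.3 n63 w1.png 253.9 152.3 n30 chord 25.91 mm -86.3
w2.png 189.9 185.5 n62 w2.png 229.6 197.7 n36 chord 24.58 mm -92.4
w3.png 192.9 179.1 n65 w3.png 231.1 192.1 n39 chord 23.72 mm -94.1
w4.png 195.7 174.2 n64 w4.png 232.5 187.7 n38 chord 22.96 mm -95.5
[ 0.56337135 -0.02429664  0.19150678] [[ 9.59125167e-01  2.82899458e-01  6.84182939e-03]
 [ 2.82903970e-01 -9.59148186e-01  3.19314722e-04]
 [ 6.65266221e-03  1.62931791e-03 -9.99976543e-01]] [16.44912545  3.53206319 -8.10291226] [ 0.61747979 -4.0622919  -0.03442029]
```

```bash
python3 -m inch '[[1,1.8,0.8,0,0,0,0],[1,1.8,0.8,0,0,0,0],[1,0,0,0,0,0,0]]'>/dev/null; python3 chk.py 99
```

```text
t10.50 phi110.1 R49.4 z0.1130 Ft4.3 Fr-5.1 Fz-1.8 g40.0 w13.4
```

```bash
python3 -m inch '[[1,1,0.5,0,0,0,0],[1,0,0,0,0,0,0]]'>/dev/null; python3 chk.py 99
python3 -m inch '[[0.1,0,0,0,0,0,0],[0.1,0,0,0,0,0,0],[0.1,0,0,0,0,0,0],[0.1,0,0,0,0,0,0]]' ; python3 chk.py 99
```

```text
t10.70 phi109.5 R49.6 z0.1128 Ft0.4 Fr-4.1 Fz0.6 g40.0 w12.8
time: 11.1
tcp_pos: [0.5663, -0.025, 0.1903]
eef_rot: [[0.959, 0.283, -0.0], [0.283, -0.959, -0.0], [-0.0, 0.0, -1.0]]
ft_force: [-0.2, -0.3, -0.8]
gripper_width: 0.0407
gripper_force: 0.0
t11.10 phi109.8 R49.8 z0.1123 Ft-0.2 Fr0.3 Fz-0.8 g0.0 w40.7
```

Released cleanly. Rise and look again.

```bash
python3 -m inch '[[0.1,0,0,-12,0,0,0],[0.1,0,0,-28,0,0,0],[0.1,0,0,0,0,0,0],[0.1,0,0,0,0,0,0]]'|grep -E 'time|pos|force'; python3 -c "
from h import *
p,d=snap('wrist','w5.png')
cv2.imwrite('pics/w5c.png',cv2.resize(p[100:250,130:330],None,fx=4,fy=4,interpolation=2)[:,:,::-1])"
```

```text
time: 11.5
tcp_pos: [0.5667, -0.0247, 0.2314]
ft_force: [0.8, -0.0, -0.8]
gripper_force: 0.0
```

View pics/w5c.png

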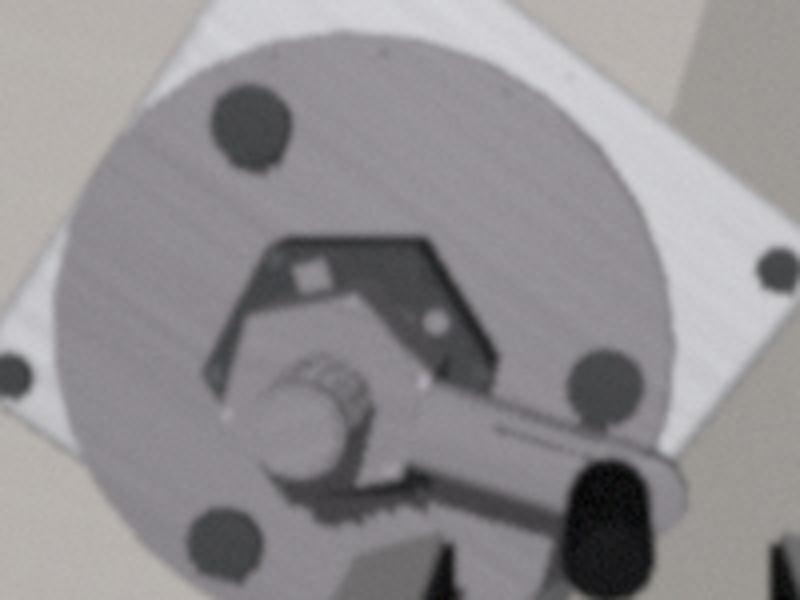

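Run:
```python
from h import *
m,R,o=cam('wrist'); t=np.array(status.read_state()['tcp_pos']); o1=o-t+[.5453,-.0196,.2313]
for n,k,px in (('w1',(m,R,o1),((215.6,141.6),(254.2,152.4))),('w5',(m,R,o),((208.3,169),(239,180.5)))):
    print(n,'tab',ang(*px[0],.068,k),'mark',ang(*px[1],.066,k))
s=status.read_state()
_,d=viewer.read_camera('wrist'); W=cloud(d,(m,R,o))
for n,c0,z0,z1,rad in [('spin',(.569,.025),.104,.114,.013),('hand',(.567,-.025),.117,.135,.017)]:
    q=(np.hypot(W[...,0]-c0[0],W[...,1]-c0[1])<rad)&(d>0)&(W[...,2]>z0)&(W[...,2]<z1)
    c,rr=cv2.minEnclosingCircle(W[q][:,:2].astype(np.float32)); print(n,c,rr)
```

```text
w1 tab (np.float64(330.89401439486653), np.float64(20.064729136841414)) mark (np.float64(59.33578680800466), np.float64(19.447145842004385))
w5 tab (np.float64(344.7030349377606), np.float64(17.873878079737985)) mark (np.float64(62.13867270345345), np.float64(18.597389480616187))
spin (0.5689327716827393, 0.02450217679142952) 0.008112804964184761
hand (0.5675103664398193, -0.02507365681231022) 0.007048365660011768
```

```bash
python3 -m inch '[[0.1,0,0,-30,0,0,0],[0.1,0,0,-30,0,0,0],[0.1,0,0,0,0,0,0],[0.1,0,0,0,0,0,0]]'|grep -E 'time|force'; python3 -c "
from station import workorder; print(workorder.job_done())"
```

```text
time: 12.0
ft_force: [0.0, -0.0, -0.3]
gripper_force: 0.0
the job is handed in; nothing more can be done
None
```

The lock nut is wound down and tightened about 0.19 rad past first touch (0.10 needed, hard stop at 0.25). The lower nut shows no turn within measuring error, the gripper is clear of the press, and I handed the job in at about 12 s.

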